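# Check the grill thermometer in the test well

## Task

Check the grill thermometer, the one with the black upright handle and the sprung stem: take it out of the rack and lower it upright into the narrowest of the check block's three wells, which fits its stem, until the stem bottoms out. How deep that is has to be felt: press gently on until the spring has given about half of its travel, never hard against the end of it, and hold it still like that for a good two seconds so that the reading settles. Then draw it out and stand it back in its empty rack tube, shoulder down on the rim, let go of it, and leave the dial thermometer and everything else on the bar where they are.

Things in the scene. Friction and masses are not known exactly. Their poses are not given: they have to be found in the camera images.
- probe_mid (a point): centre of the grill thermometer's black box handle, 24 mm thick along this point's x, 32 mm wide along y, 64 mm tall along z (up); grip it across the 24 mm. Starts in a rack tube. Shoulder underside 38 mm and stem tip 148 mm below this point, all on one straight axis. The stem is sprung: pushed from below it slides up into the handle by at most 12 mm, from 1.5 N at first to 11 N at the end, some 6 N at half travel
- shoulder (a point): centre of the underside of the thermometer's steel shoulder (disc 28 mm across, 6 mm thick, under the handle), the face that rests on a rack tube's rim. Below it a fixed sleeve 9 mm across and 10 mm long, then the stem, 6 mm across, its end tapered to 2.4 mm over the last 4 mm; the tip is 110 mm below this point when the spring is relaxed; z up
- checker: the check block: a fixed grey box, 110 mm along its x, 150 mm along its y, 115 mm tall. A square aluminium insert in the +y half of its flat top has three round blind wells (8.5, 13 and 18 mm across), the -y half a dark display panel. Origin at the centre of its underside
- well (a point): centre of the mouth of the narrowest well, 8.5 mm across, in the check block's top face; z up. It goes straight down and is blind. Its depth is set by a packing slug that cannot be seen: anything from 46 to 88 mm, another depth each time
- rack: fixed stainless thermometer rack: a foot plate 75 by 165 mm with two upright tubes, 90 mm apart along its y. Origin at the centre of its underside
- tube_a (a point): centre of the rim of the rack's tube on its +y side. Both tubes are 24 mm across outside, 16 mm inside, their rims 126 mm above the bar, and deep enough to take the whole stem. One holds the grill thermometer, the other the dial thermometer
- tube_b (a point): centre of the rim of the rack's tube on its -y side, otherwise as tube_a
- dial: the other thermometer, to be left alone: a round steel dial 44 mm across and 12 mm thick lying on the rim of the other tube, its thin stem in the tube; origin at the centre of the dial's underside
- siphon: chrome soda siphon, 100 mm across, 290 mm tall, origin at the centre of its underside; a bystander
- shaker: stainless shaker with a twist cap, 88 mm across, 202 mm tall, origin at the centre of its underside; a bystander
- coasters: stack of round wooden coasters, 92 mm across, 38 mm tall, origin at the centre of its underside; a bystander
- salt: glass salt pot with a metal cap, 38 mm across, 70 mm tall, origin at the centre of its underside; a bystander between the rack and the check block
- tumbler1: tumbler of thick green glass, 78 mm across, 92 mm tall, origin at the centre of its underside; a bystander
- tumbler2: tumbler of thick green glass, 78 mm across, 92 mm tall, origin at the centre of its underside; a bystander
- tumbler3: tumbler of thick green glass, 78 mm across, 92 mm tall, origin at the centre of its underside; a bystander

How it is judged:
By the outcome, as a careful person would: the job done as asked, in the order asked, and still so for the second after the job is handed in, with the robot touching nothing.
It also fails if it takes over 69 s, if anything falls off the work surface, if the arm or the gripper's body presses on something with over 40 N, if the wrist force passes 120 N, or if a joint passes its speed limit or range.

## Robot

A 6-joint arm with a two-finger parallel gripper is mounted at the origin on the work surface. World frame = base frame: x ahead of the robot, y to its left, z up, the work surface at z = 0. Lengths are in mm, angles in rad, forces in N, time in s.
With the tool pointing down it reaches from about 400 to 825 mm from the base axis. Payload 7 kg.
Tool frame: the origin (TCP) lies at the very end of the fingers, on their centre line; the grasp point (between the pads) lies arm.grip_point_offset behind it (arm.grip_point_offset is the distance from the TCP to the grasp point, in mm); y points along the fingers, z is the direction in which the jaws open and shut, and the axes are right-handed (so a half turn about y gives the same grasp; the last joint's range is limited). The gripper opens to 85 mm and grips with 20 to 120 N. Pads are 22 mm wide; open, the fingers measure 114 mm over their backs; the gripper's body (76 mm by 85 mm) begins 54 mm behind the grasp point. The pads swing forward as they close: fully open they stand 13 mm farther back than shut.
Start: joints at [1.564, 0.359, 0.012, 0, -1.224, -0.288], TCP at [196.129, 645.855, 231.302] pointing down, gripper open.
Joint ranges: [-3.07, 3.07], [-1.43, 2.12], [-1.02, 1.25], [-3.03, 1.67], [-3.05, -0], [-3.03, 3.03]. Speed limits (rad/s): [2.39, 2.39, 3.01, 3.14, 3.14, 3.14].

## Interface

Orientations are given as a unit quaternion [x, y, z, w].
In Python, from rig import arm gives the robot as it stands. Calls block until the motion is done:
- arm.move_pose(position, orientation): joint-space move of the TCP to a pose.
- arm.movel(position, orientation=None, feed=150, contact_N=None): straight line of the TCP; orientation=None keeps the orientation; feed is the mean speed in mm/s. With contact_N (N) it stops when the force on the tool has changed by that much, and returns True; else False.
- arm.move_joints(angles): joint-space move.
- arm.let_go() and arm.grasp(): open the fingers fully, or close them until they stop; the grip force is fixed at half the most.
- arm.wait(seconds).
- arm.ik(position, orientation): joint angles nearest the present ones, or None.
- arm.get_image(name): name is "scene" or "top" or "wrist"; returns the picture (400x640x3 uint8, blue, green, red); there is no depth.
- arm.get_calibration(name): a dict with "fx", "fy", "cx", "cy" (pixels), "xyz" and "orientation" of the camera in the world; the wrist camera has in their place "tool_from_camera" (4x4, takes a point from camera to tool coordinates, whose origin is the TCP and whose axes are the tool frame's). Camera axes: x right, y down, z forward; pixel columns grow to the right and rows downward; lengths in mm; the calibration is good to about 2 mm. The wrist camera is an equidistant fisheye: a pixel r from the principal point sees the ray r / f radians off the axis. A picture is of the moment at which its call begins: read the wrist's pose just before it. get_calibration takes no time and is no camera call.
A pose or a line that the arm cannot do raises arm.MotionError and nothing moves.
- arm.close_job(): hands the job in, once; it reports no verdict.
Readings, each from a call of its own:
- arm.current_time(): time.
- arm.current_q(): joint angles.
- arm.current_joint_velocities(): joint speeds.
- arm.current_joint_efforts(): joint torques, N m.
- arm.current_tool_pos(): TCP position.
- arm.current_ee_rot(): TCP orientation.
- arm.current_force(): force on the tool from outside, world axes, zero at the start.
- arm.current_wrist_torque(): the same for the moment, N m.
- arm.current_finger_gap(): finger opening in mm.
Only numpy, scipy, OpenCV 4.12 (cv2) and the standard library are available. Lean on these libraries where they do the work, as an engineer would, in place of code of your own. Each camera call takes 0.05 s, during which the arm holds its last target.

## Working session

There is one attempt and no reset: what is moved stays moved. The work goes in short steps, each a Python script; the robot and the scene stay as the last script left them, time stands still between calls to the robot, and variables do not carry over. Pictures are saved under pics/ and viewed, and the job is handed in when it is done.

```bash
ls; mkdir -p pics
python3 - <<'E'
from rig import arm
import cv2,numpy as np
for n in ["scene","top","wrist"]:
    im=arm.get_image(n); cv2.imwrite(f"pics/{n}0.png",im)
    print(n,arm.get_calibration(n))
print(arm.current_time(),arm.grip_point_offset,arm.current_ee_rot(),arm.current_tool_pos(),arm.current_force())
E
```

```text
pics
scene {'fx': 459.48118066567315, 'fy': 459.48118066567315, 'cx': 315.4265649602506, 'cy': 196.96334273095263, 'xyz': array([1214.23797603, -274.35739404, 1211.99571086]), 'orientation': array([ 0.80884553,  0.50873741, -0.15496318, -0.25088159])}
top {'fx': 465.2344400702227, 'fy': 465.2344400702227, 'cx': 316.37625267440313, 'cy': 201.49194368507528, 'xyz': array([ 289.24031426,   38.22845116, 1658.02721815]), 'orientation': array([-0.69373909,  0.71555694, -0.05275601,  0.06261906])}
wrist {'fx': 309.70691628693146, 'fy': 309.70691628693146, 'cx': 323.17792499999507, 'cy': 197.3029424141328, 'tool_from_camera': array([[-1.10783587e-03,  9.53255392e-01,  3.02163748e-01,
        -7.76599822e+01],
       [-1.15451682e-03, -3.02164951e-01,  9.53254955e-01,
        -1.42547099e+02],
       [ 9.99998720e-01,  7.07196905e-04,  1.43529856e-03,
         1.47171725e+00],
       [ 0.00000000e+00,  0.00000000e+00,  0.00000000e+00,
         1.00000000e+00]])}
0.15 18.700000000000003 [-0.1038602  -0.69899678  0.69987371  0.10389109] [196.05386649 645.52223143 230.61182391] [-0.80760067  1.20834589  0.82229044]
```

View pics/scene0.png

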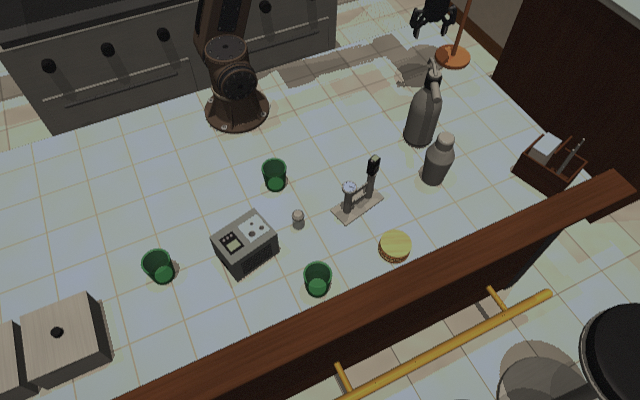

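View pics/top0.png

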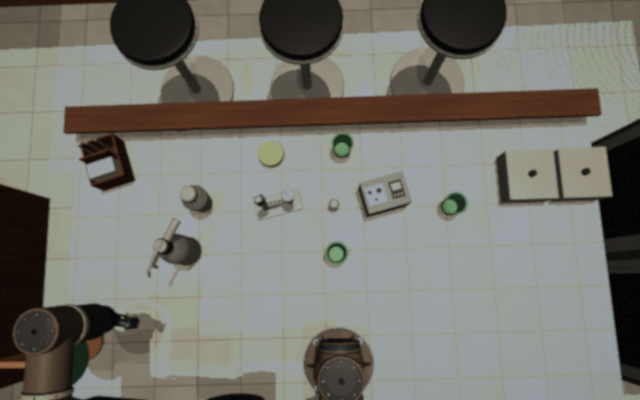

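View pics/wrist0.png

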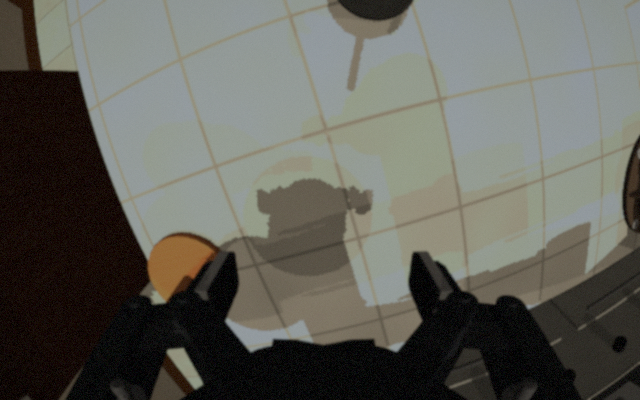

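The scene view shows the grill handle at about (374,165), the dial at (349,187), the salt at (298,216) and the block at (245,240). In the top view the handle is at about (260,201), the dial at (288,196) and the block at (385,195). I'll zoom in next.

Run:
```python
import cv2,numpy as np
a=cv2.imread("pics/top0.png")[160:240,240:420]; b=cv2.imread("pics/scene0.png")[145:285,200:390]
a=cv2.resize(a,None,fx=4.4,fy=4.4,interpolation=cv2.INTER_CUBIC);b=cv2.resize(b,None,fx=4.2,fy=4.2,interpolation=cv2.INTER_CUBIC)
cv2.imwrite("pics/topz.png",a);cv2.imwrite("pics/scenez.png",b)
```

```text
(no output)
```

View pics/topz.png

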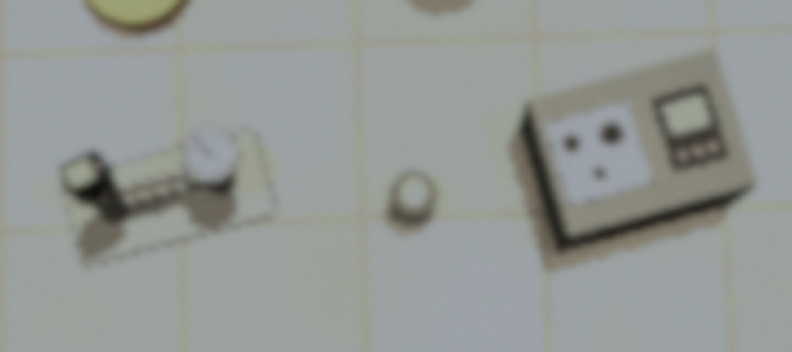

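View pics/scenez.png

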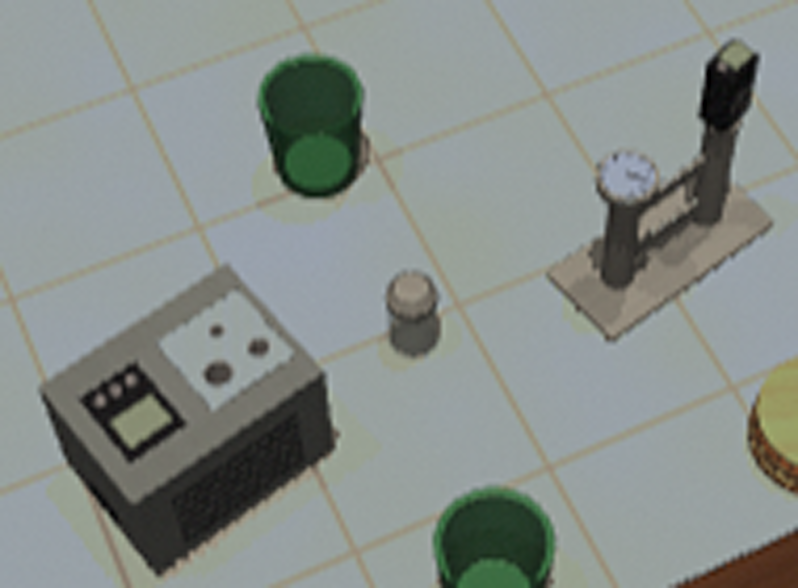

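```bash
cat > h.py <<'E'
from rig import arm
import cv2,numpy as np
from scipy.spatial.transform import Rotation as R
def ray(n,u,v,pose=None):
    c=arm.get_calibration(n)
    if n!="wrist":
        d=np.array([(u-c['cx'])/c['fx'],(v-c['cy'])/c['fy'],1.]);return np.array(c['xyz']),R.from_quat(c['orientation']).apply(d)
    p,q=pose; a=np.array([(u-c['cx'])/c['fx'],(v-c['cy'])/c['fy']]);t=np.hypot(*a)
    d=np.array([*(a/t*np.sin(t)) ,np.cos(t)]) if t>0 else np.array([0,0,1.])
    T=c['tool_from_camera'];Rt=R.from_quat(q)
    return np.array(p)+Rt.apply(T[:3,3]),Rt.apply(T[:3,:3]@d)
def plane(n,u,v,z,pose=None):
    o,d=ray(n,u,v,pose);return o+d*(z-o[2])/d[2]
def tri(r1,r2):
    (o1,d1),(o2,d2)=r1,r2
    d1=d1/np.linalg.norm(d1);d2=d2/np.linalg.norm(d2)
    s=np.linalg.lstsq(np.c_[d1,-d2],o2-o1,rcond=None)[0]
    a=o1+s[0]*d1;b=o2+s[1]*d2;return (a+b)/2,np.linalg.norm(a-b)
def proj(n,P,pose):
    c=arm.get_calibration('wrist');T=c['tool_from_camera'];p,q=pose
    t=R.from_quat(q).inv().apply(np.array(P)-p);x=T[:3,:3].T@(t-T[:3,3])
    r=np.hypot(x[0],x[1]);th=np.arctan2(r,x[2]);return c['cx']+c['fx']*th*x[0]/r,c['cy']+c['fx']*th*x[1]/r
def down(yaw):
    # tool y = -Z; jaw axis z = (cos yaw, sin yaw,0)
    z=np.array([np.cos(yaw),np.sin(yaw),0]);y=np.array([0,0,-1.]);x=np.cross(y,z)
    return R.from_matrix(np.c_[x,y,z]).as_quat()
def shot(name):
    pose=(np.array(arm.current_tool_pos()),np.array(arm.current_ee_rot()))
    im=arm.get_image("wrist");cv2.imwrite(f"pics/{name}.png",im);np.savez(f"pics/{name}.npz",p=pose[0],q=pose[1]);return im,pose
def load(name):
    z=np.load(f"pics/{name}.npz");return cv2.imread(f"pics/{name}.png"),(z['p'],z['q'])
E
python3 - <<'E'
from h import *
tz=lambda X,Y:((X+.5)/4.4-.5+240,(Y+.5)/4.4-.5+160)
sz=lambda X,Y:((X+.5)/4.2-.5+200,(Y+.5)/4.2-.5+145)
for nm,t,s,z in [("well",(600,173),(217,331),115),("w13",(571,143),(259,347),115),("w18",(612,133),(218,373),115),("handle",(86,177),(738,55),196),("dial",(211,157),(627,175),138),("salt",(415,190),(412,285),70)]:
    print(nm,plane("top",*tz(*t),z).round(1),plane("scene",*sz(*s),z).round(1),*[np.round(k,1) for k in tri(ray("top",*tz(*t)),ray("scene",*sz(*s)))])
for c in [(531,103),(714,50),(755,186),(563,240)]: print("blk",plane("top",*tz(*c),115).round(1))
for c in [(65,158),(97,150),(110,182),(80,195)]: print("h",plane("top",*tz(*c),196).round(1))
print(R.from_quat(arm.current_ee_rot()).as_matrix().round(2))
E
```

```text
well [ 546.1 -144.3  115. ] [ 545.6 -144.2  115. ] [ 546.  -144.3  115.6] 0.1
w13 [ 570.1 -123.3  115. ] [ 569.  -123.8  115. ] [ 569.8 -123.6  116.1] 0.8
w18 [ 576.8 -155.   115. ] [ 575.7 -155.3  115. ] [ 576.5 -155.1  116.2] 0.6
handle [541.8 237.6 196. ] [543.8 243.3 196. ] [543.  240.3 196.1] 5.9
dial [564.  150.8 138. ] [564.5 151.3 138. ] [564.2 151.1 137.7] 0.6
salt [544.8  -4.   70. ] [542.1  -2.2  70. ] [544.3  -3.5  73.9] 0.7
blk [602.3 -94.2 115. ]
blk [ 639.2 -236.7  115. ]
blk [ 532.3 -261.5  115. ]
blk [ 495.5 -113.6  115. ]
h [556.3 252.8 196. ]
h [561.4 229.4 196. ]
h [537.5 220.2 196. ]
h [528.7 242.1 196. ]
[[-0.96 -0.   -0.29]
 [ 0.29 -0.   -0.96]
 [-0.   -1.    0.  ]]
```

Run:
```python
from h import *
q=arm.current_ee_rot()
print(arm.ik([543,239,340],q))
arm.move_pose([543,239,340],q); print(arm.current_time())
im,p=shot("w1"); print(p)
arm.move_pose([550,180,340],q); 
im,p=shot("w2"); print(p,arm.current_time())
```

```text
[ 7.44332424e-01  1.74896960e-01  5.70127780e-03  7.55535136e-04
 -1.40259320e+00  5.31465161e-01]
2.1167
(array([542.68289025, 239.80970358, 339.60982181]), array([-0.1033602 , -0.69895393,  0.70001574,  0.10372093]))
(array([549.97274012, 179.60992269, 340.02658158]), array([-0.10412307, -0.69899063,  0.69980516,  0.10413081])) 2.5667
```

View pics/w1.png

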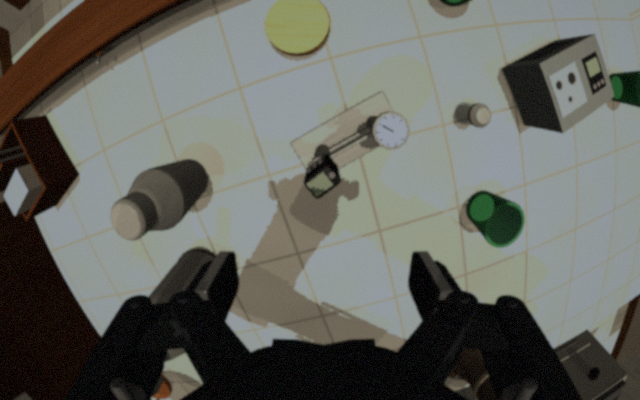

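View pics/w2.png

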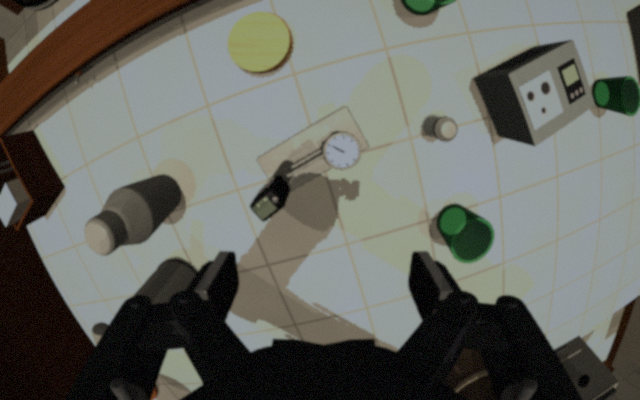

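w1 shows the handle at about (320,180), the dial at (391,130) and the insert wells near (570,90). w2 has the handle at (270,200) and the wells around (538,97). I'll crop the handle.

Run:
```python
import cv2,numpy as np
f=lambda n,x,y:cv2.resize(cv2.imread(f"pics/{n}.png")[y:y+60,x:x+60],None,fx=6.5,fy=6.5,interpolation=cv2.INTER_CUBIC)
im=np.hstack([f("w1",290,145),f("w2",240,165)])
cv2.imwrite("pics/hz.png",np.clip(im.astype(float)*1.8,0,255).astype(np.uint8))
```

```text
(no output)
```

View pics/hz.png

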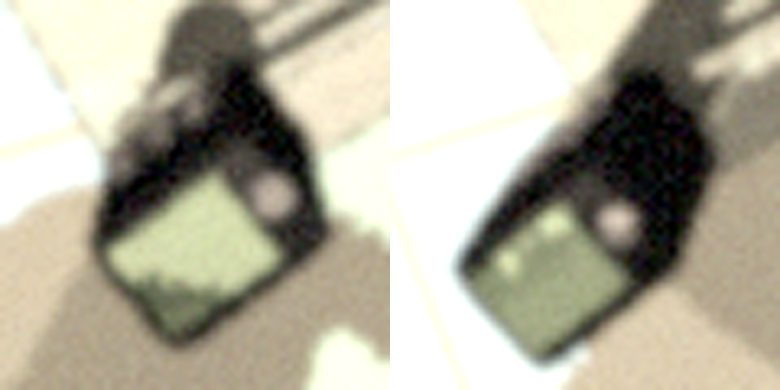

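Run:
```python
from h import *
for n,x0,y0,cs in [("w1",290,145,[(98,248),(178,348),(325,232)]),("w2",240,165,[(68,268),(150,362),(285,275)])]:
    _,p=load(n)
    P=[plane("wrist",(X+.5)/6.5-.5+x0,(Y+.5)/6.5-.5+y0,196,p) for X,Y in cs]
    for a in P: print(a.round(1))
    s=P[1]-P[0];l=P[2]-P[1]
    print(n,"centre",((P[0]+P[2])/2).round(1),"short",np.linalg.norm(s),np.degrees(np.arctan2(s[1],s[0])),"long",np.linalg.norm(l),np.degrees(np.arctan2(l[1],l[0])))
_,p=load("w1")
print("dial",plane("wrist",391,130,138,p))
_,p=load("w2"); print(plane("wrist",342,150,138,p))
```

```text
[548.7 254.3 196. ]
[530.5 247.6 196. ]
[541.3 221.7 196. ]
w1 centre [545. 238. 196.] short 19.385173415561965 -159.68525735183658 long 28.099062810588094 -67.28990742147424
[549.5 253.9 196. ]
[531.3 246.9 196. ]
[538.7 221.8 196. ]
w2 centre [544.1 237.8 196. ] short 19.48128880605795 -159.1410116609112 long 26.161013685987623 -73.54022101162626
dial [565.83366544 150.78030297 138.        ]
[566.34120681 150.27113722 138.        ]
```

Run:
```python
from h import *
for y in (20,-160):
  q=down(np.radians(y))
  for P in ([544.5,238,230],[544.5,238,150],[546,-144,300],[546,-144,160],[546,-144,380]):
    j=arm.ik(P,q);print(y,P,None if j is None else np.round(j,2))
q=down(np.radians(-160))
arm.move_pose([560,-120,300],q)
shot("b1"); print(arm.current_time())
arm.move_pose([544.5,238,235],q)
shot("g1"); print(arm.current_time())
```

```text
20 [544.5, 238, 230] [ 0.74  0.23 -0.17  0.   -1.17  2.75]
20 [544.5, 238, 150] [ 0.74  0.29 -0.28  0.   -1.    2.75]
20 [546, -144, 300] [ 0.09  0.14 -0.13  0.   -1.31 -2.88]
20 [546, -144, 160] [ 0.09  0.24 -0.33  0.   -1.   -2.88]
20 [546, -144, 380] [ 2.54 -1.41  0.02  0.   -3.01  0.95]
-160 [544.5, 238, 230] [ 0.74  0.23 -0.17  0.   -1.17 -0.39]
-160 [544.5, 238, 150] [ 0.74  0.29 -0.28  0.   -1.   -0.39]
-160 [546, -144, 300] [ 0.09  0.14 -0.13  0.   -1.31  0.26]
-160 [546, -144, 160] [ 0.09  0.24 -0.33  0.   -1.    0.26]
-160 [546, -144, 380] [ 0.09  0.12  0.02  0.   -1.48  0.26]
3.775
5.1917
```

View pics/b1.png

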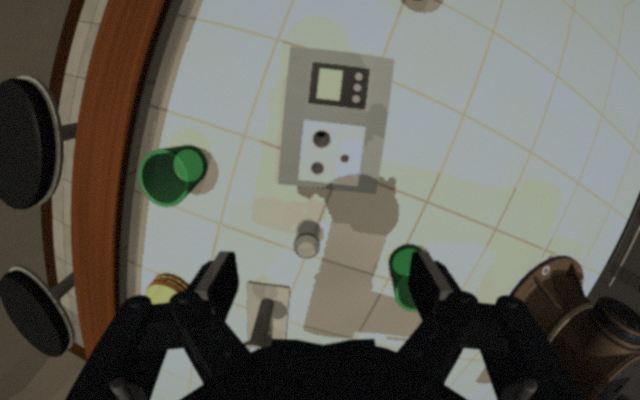

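View pics/g1.png

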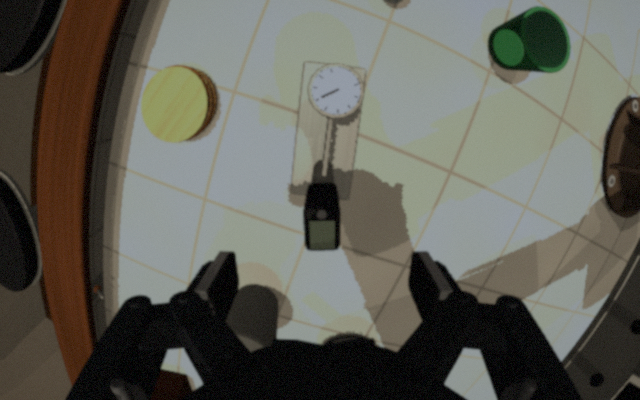

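Run:
```python
from h import *
im,p=load("b1")
g=cv2.cvtColor(im,cv2.COLOR_BGR2GRAY)[120:190,300:365]
m=(cv2.GaussianBlur(g,(3,3),0)<100).astype(np.uint8)
n,l,s,c=cv2.connectedComponentsWithStats(m)
for k in range(1,n):
    if 10<s[k,4]<500: print(s[k],c[k]+[300,120],plane("wrist",*(c[k]+[300,120]),115,p).round(1))
f=lambda n,x,y:cv2.resize(cv2.imread(f"pics/{n}.png")[y:y+90,x:x+65],None,fx=6,fy=6,interpolation=cv2.INTER_CUBIC)
cv2.imwrite("pics/gz.png",np.clip(np.hstack([f("g1",288,172),f("b1",300,110)]).astype(float)*1.6,0,255).astype(np.uint8))
```

```text
[ 14  11  15  16 198] [321.01515152 138.43434343] [ 575.8 -156.6  115. ]
[42 36  6  5 27] [344.40740741 158.07407407] [ 545.  -145.3  115. ]
[12 43 11 10 89] [316.87640449 167.70786517] [ 569.1 -125.1  115. ]
[ 17  55  48  15 267] [345.69662921 185.59925094] [ 532.5 -117.2  115. ]
```

View pics/gz.png

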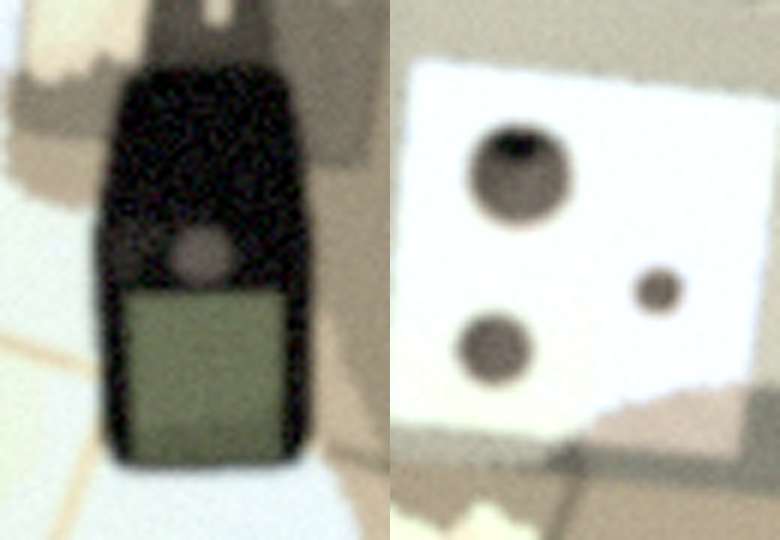

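Run:
```python
from h import *
im,p=load("g1")
for X,Y in [(205,330),(100,330),(310,330),(205,466)]: print(plane("wrist",(X+.5)/6-.5+288,(Y+.5)/6-.5+172,196,p).round(1))
print(p, R.from_quat(p[1]).as_matrix().round(3))
print(proj("wrist",[544.5,238,196],p))
```

```text
[545.5 235.8 196. ]
[556.  239.7 196. ]
[535. 232. 196.]
[540.  251.1 196. ]
(array([544.80006286, 237.36464754, 235.35343207]), array([ 0.40579831,  0.57925861, -0.579031  , -0.40559869])) [[-0.342  0.    -0.94 ]
 [ 0.94   0.    -0.342]
 [-0.    -1.    -0.   ]]
(np.float64(322.0507935800673), np.float64(229.97858886459227))
```

Run:
```python
from h import *
q=down(np.radians(-160))
print(arm.movel([545,237,145],q,feed=80,contact_N=6),arm.current_tool_pos(),arm.current_time())
f0=arm.current_force()
arm.grasp(); print(arm.current_finger_gap(),f0,arm.current_force(),arm.current_wrist_torque(),arm.current_tool_pos(),arm.current_time())
shot("g2")
```

```text
False [545.36849051 237.24403795 145.6282593 ] 6.4667
23.664137765243463 [-0.32416747  1.00963853  0.57271448] [-0.94193127 -0.24630181  2.9490253 ] [-0.10099681  0.17692787 -0.01524845] [545.12710923 237.05421904 145.24837434] 7.05
```

View pics/g2.png

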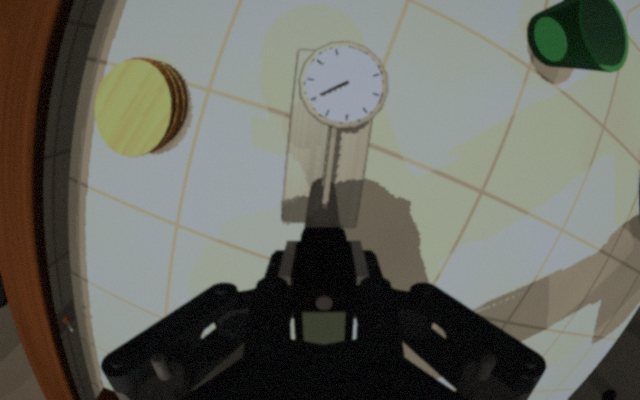

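The handle is gripped between the pads, centred at about (323,325), and the dial is untouched at (343,84). Next is a straight lift, then over to the well.

Run:
```python
from h import *
q=down(np.radians(-160))
print(arm.movel([545.1,237.05,276],q,feed=100),arm.current_force(),arm.current_finger_gap(),arm.current_time())
arm.movel([545.5,-144.8,276],q,feed=150)
shot("c1");print(arm.current_tool_pos(),arm.current_force(),arm.current_wrist_torque(),arm.current_time())
```

```text
False [-0.15251104  0.18990353 -1.63663736] 23.67490567789409 8.5583
[ 545.56650179 -144.40084606  276.00421176] [-0.22327986  0.08141944 -1.16999891] [-0.01552291 -0.02261263  0.00709336] 11.3
```

View pics/c1.png

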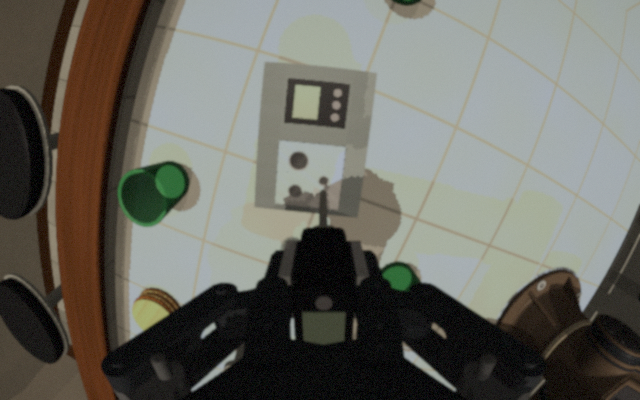

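Run:
```python
from h import *
im,p=load("c1")
a=cv2.resize(im[150:235,285:365],None,fx=7,fy=7,interpolation=cv2.INTER_CUBIC)
cv2.imwrite("pics/cz.png",np.clip(a.astype(float)*1.6,0,255).astype(np.uint8))
print(proj("wrist",[545.5,-144.8,115],p),"tip expected",proj("wrist",[p[0][0],p[0][1],146.75],p))
s=arm.get_image("scene");cv2.imwrite("pics/s1.png",s)
b=cv2.resize(s[150:270,200:300],None,fx=5,fy=5,interpolation=cv2.INTER_CUBIC);cv2.imwrite("pics/s1z.png",np.clip(b.astype(float)*1.4,0,255).astype(np.uint8))
```

```text
(np.float64(322.482044333972), np.float64(180.74195765765376)) tip expected (np.float64(322.213701359378), np.float64(189.80526494597422))
```

View pics/cz.png

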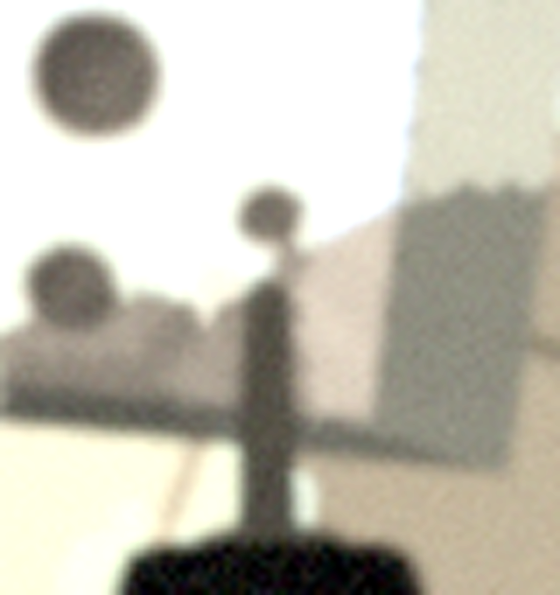

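View pics/s1z.png

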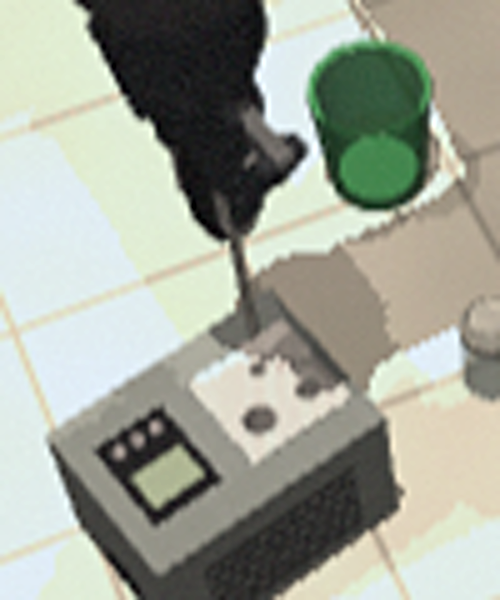

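Run:
```python
from h import *
im,p=load("c1")
w=plane("wrist",323.3,180.4,115,p); 
t=plane("wrist",322.9,190.0,146.75,p)
print("well",w,"tip",t,"delta",w-t, "tcp",p[0])
g=lambda X,Y:((X+.5)/5-.5+200,(Y+.5)/5-.5+150)
print("scene well",plane("scene",*g(258,369),115),"tip",plane("scene",*g(251,337),146.75))
# tip by triangulation wrist/scene
print(tri(ray("wrist",322.9,190.0,p),ray("scene",*g(251,337))),tri(ray("wrist",323.3,180.4,p),ray("scene",*g(258,369))))
```

```text
well [ 544.84567895 -145.41972417  115.        ] tip [ 544.91634493 -144.43528025  146.75      ] delta [ -0.07066598  -0.98444392 -31.75      ] tcp [ 545.56870001 -144.39401811  275.99169456]
scene well [ 545.45259061 -144.42475354  115.        ] tip [ 544.18752716 -144.24501552  146.75      ]
(array([ 544.97509866, -144.55820759,  147.87444989]), np.float64(0.36712391540132705)) (array([ 544.60070187, -144.62108585,  113.35713386]), np.float64(0.8039136241891617))
```

Run:
```python
from h import *
q=down(np.radians(-160))
print(arm.movel([545.8,-145.2,250],q,feed=60,contact_N=5))
print([np.round(arm.current_tool_pos(),2) for _ in range(3)])
im,p=shot("c2"); s=arm.get_image("scene");cv2.imwrite("pics/s2.png",s)
a=cv2.resize(im[140:225,285:335],None,fx=7,fy=7,interpolation=cv2.INTER_CUBIC)
b=cv2.resize(s[190:249,225:275],None,fx=7,fy=7,interpolation=cv2.INTER_CUBIC)
b=np.vstack([b,np.zeros((a.shape[0]-b.shape[0],b.shape[1],3),np.uint8)])
cv2.imwrite("pics/c2z.png",np.clip(np.hstack([a,b]).astype(float)*1.6,0,255).astype(np.uint8))
print("well exp",proj("w",[545.3,-144.9,115],p),"tip exp",proj("w",[p[0][0],p[0][1],120.75],p),arm.current_time())
```

```text
False
[array([ 545.81, -145.31,  249.82]), array([ 545.81, -145.31,  249.82]), array([ 545.81, -145.31,  249.82])]
well exp (np.float64(322.5085368061183), np.float64(188.7320984120953)) tip exp (np.float64(322.135197046233), np.float64(189.87603319436656)) 12.0333
```

View pics/c2z.png

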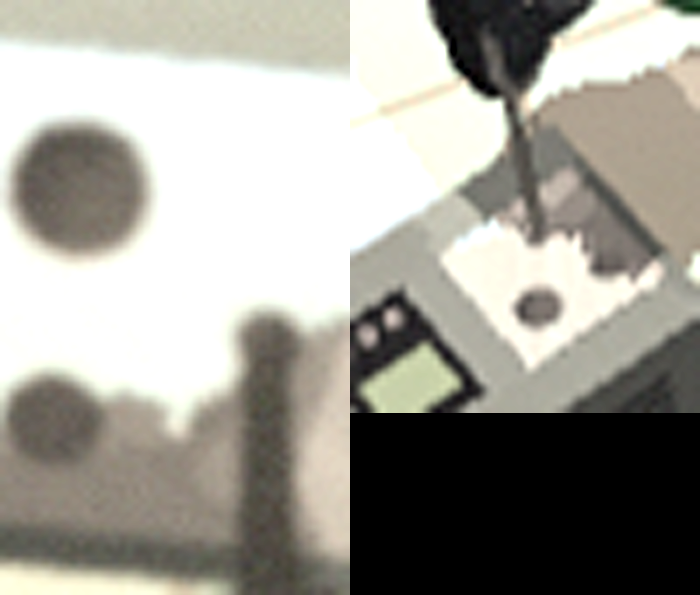

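Run:
```python
from h import *
im,p=load("c2")
k=lambda X,Y,x0,y0:((X+.5)/7-.5+x0,(Y+.5)/7-.5+y0)
print("well",plane("wrist",*k(267.5,340,285,140),115,p),"tip xy expected",plane("wrist",322.135+.7,189.876+.2,120.75,p))
print("scene well",plane("scene",*k(536-350,235,225,190),115),plane("scene",*k(536-350,232,225,190),120.75))
print("proj of tip dropped to 115",proj("w",[p[0][0],p[0][1],115],p))
c=arm.get_calibration("scene")
def ps(P):
    x=R.from_quat(c['orientation']).inv().apply(np.array(P)-c['xyz']);u=c['cx']+c['fx']*x[0]/x[2];v=c['cy']+c['fy']*x[1]/x[2]
    return ((u-225+.5)*7-.5+350,(v-190+.5)*7-.5)
print(ps([p[0][0],p[0][1],115]),ps([p[0][0],p[0][1],120.75]),ps([545.5,-145.2,115]))
```

```text
well [ 545.25301011 -145.52435617  115.        ] tip xy expected [ 545.14169606 -145.34717376  120.75      ]
scene well [ 544.60575312 -144.26538233  115.        ] [ 546.82404017 -144.44527759  120.75      ]
proj of tip dropped to 115 (np.float64(322.14639241770885), np.float64(188.1578201565787))
(np.float64(534.6456190739584), np.float64(238.31580915282242)) (np.float64(533.0264200323467), np.float64(230.8174283229093)) (np.float64(534.6163690063479), np.float64(237.6166724376551))
```

Run:
```python
from h import *
q=down(np.radians(-160))
arm.wait(.2);F=np.mean([arm.current_force() for _ in range(5)],0);print(F)
print(arm.movel([545.8,-145.3,232],q,feed=25,contact_N=3),arm.current_tool_pos(),arm.current_force()-F,arm.current_wrist_torque())
```

```text
[-0.77599478 -0.05249641 -1.44323736]
False [ 545.88554854 -145.33058634  232.11408932] [ 1.017842   -0.51567747 -0.67535055] [-0.05969961  0.01819431  0.05833979]
```

```bash
cat >> h.py <<'E'
def force(n=10,dt=.02):
    a=[]
    for _ in range(n): arm.wait(dt);a.append(arm.current_force())
    return np.mean(a,0),np.std(a,0)
E
python3 - <<'E'
from h import *
q=down(np.radians(-160))
F=force()[0];print(F)
print(arm.movel([545.8,-145.3,152],q,feed=30,contact_N=3.5),arm.current_tool_pos(),arm.current_force()-F)
print(force(),arm.current_wrist_torque(),arm.current_finger_gap(),arm.current_time())
E
```

```text
[ 0.15327473 -0.07848777 -1.611355  ]
True [ 545.79194541 -145.36406123  180.14516787] [ 0.61998956 -0.2207076   4.91500593]
(array([0.28668467, 0.11842018, 3.21500307]), array([0.5819978 , 0.40123758, 0.5591726 ])) [ 0.13888069 -0.29193505 -0.04194593] 23.490792376175136 15.0667
```

Run:
```python
from h import *
q=down(np.radians(-160))
z=arm.current_tool_pos()[2]
for d in (1,1.8):
    arm.movel([545.8,-145.3,180.1-d],q,feed=8)
    print(arm.current_tool_pos(),force(12)[0]-[0.15,-.08,-1.61],arm.current_wrist_torque(),arm.current_time())
```

```text
[ 545.8336667  -145.35370609  179.24677525] [-0.38063188  0.16542734  5.72990305] [0.08314859 0.10397313 0.004286  ] 15.55
[ 545.86503009 -145.319265    178.32695272] [-0.4931228   0.11306906  6.2073889 ] [-0.00857447  0.0847021  -0.01008083] 16.0
```

Run:
```python
from h import *
q=down(np.radians(-160))
arm.wait(3.0)
print(force(12)[0]-[0.15,-.08,-1.61],arm.current_tool_pos(),arm.current_time())
print(arm.movel([545.8,-145.3,276],q,feed=90),force()[0],arm.current_finger_gap())
arm.movel([545.1,237.05,278],q,feed=170)
arm.wait(.2)
shot("r1");print(arm.current_tool_pos(),arm.current_time(),force()[0])
im,p=load("r1")
s=arm.get_image("scene");cv2.imwrite("pics/s3.png",s)
a=cv2.resize(im[130:245,270:370],None,fx=5,fy=5,interpolation=cv2.INTER_CUBIC)
cv2.imwrite("pics/rz.png",np.clip(a.astype(float)*1.6,0,255).astype(np.uint8))
b=cv2.resize(s[100:220,320:420],None,fx=5,fy=5,interpolation=cv2.INTER_CUBIC);cv2.imwrite("pics/s3z.png",np.clip(b.astype(float)*1.4,0,255).astype(np.uint8))
```

```text
[-0.12595426  0.3293023   6.67925401] [ 545.81766992 -145.29479533  178.2954354 ] 19.2
False [ 0.00630785 -0.50644636 -1.4371157 ] 23.131886354666896
[545.12231891 236.81211355 278.07196789] 23.25 [-0.05220516 -0.06874661 -1.48848125]
```

View pics/rz.png

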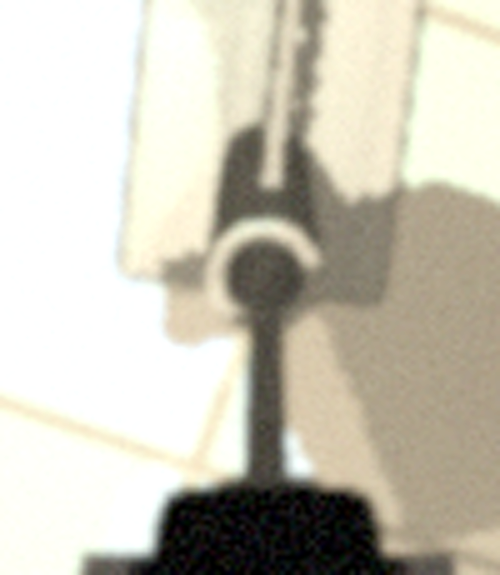

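View pics/s3z.png

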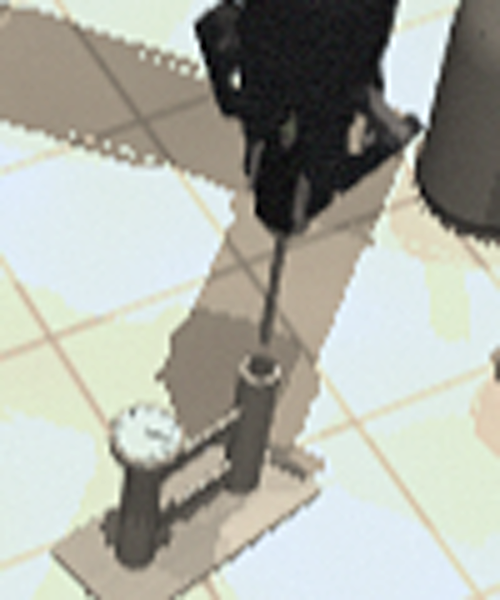

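Run:
```python
from h import *
im,p=load("r1")
k=lambda X,Y,x0,y0:((X+.5)/5-.5+x0,(Y+.5)/5-.5+y0)
print("rim wrist",plane("wrist",*k(265,275,270,130),126,p),"scene",plane("scene",*k(262,368,320,100),126),p[0])
print(plane("wrist",*k(322,275,270,130),126,p))
```

```text
rim wrist [544.41199131 237.83168936 126.        ] scene [544.66445816 240.44880648 126.        ] [545.14517182 236.75467327 278.05848916]
[533.85571412 233.97799818 126.        ]
```

Run:
```python
from h import *
q=down(np.radians(-160))
print(arm.movel([544.9,237.8,240],q,feed=50,contact_N=5),arm.current_tool_pos())
print(arm.movel([544.9,237.8,155],q,feed=50,contact_N=5),arm.current_tool_pos(),force()[0])
print(arm.movel([544.9,237.8,142],q,feed=12,contact_N=4),arm.current_tool_pos(),force()[0],arm.current_wrist_torque(),arm.current_time())
```

```text
False [545.11316915 237.89093012 240.29192127]
False [545.04042226 237.90260636 155.31317268] [-0.15632914 -0.04440297 -1.53811169]
True [544.87357118 237.77814976 145.23658186] [-0.82151419  0.42918569  5.25573762] [0.0755509  0.43081695 0.00528553] 27.35
```

Run:
```python
from h import *
q=down(np.radians(-160))
arm.movel([544.9,237.8,145.4],q,feed=8);print(force()[0])
arm.let_go();print(arm.current_finger_gap(),force()[0])
arm.movel([544.9,237.8,240],q,feed=90)
shot("e1");print(arm.current_time())
arm.move_pose([470,120,340],q);arm.wait(.3)
im=arm.get_image("scene");cv2.imwrite("pics/s4.png",im);shot("e2")
b=cv2.resize(im[120:285,200:400],None,fx=3.6,fy=3.6,interpolation=cv2.INTER_CUBIC);cv2.imwrite("pics/s4z.png",b)
print(arm.current_time())
```

```text
[-0.12262706  0.17460274  0.8281153 ]
85.70932694947362 [ 0.01069174  0.06383052 -0.29019656]
29.875
31.0
```

View pics/e1.png

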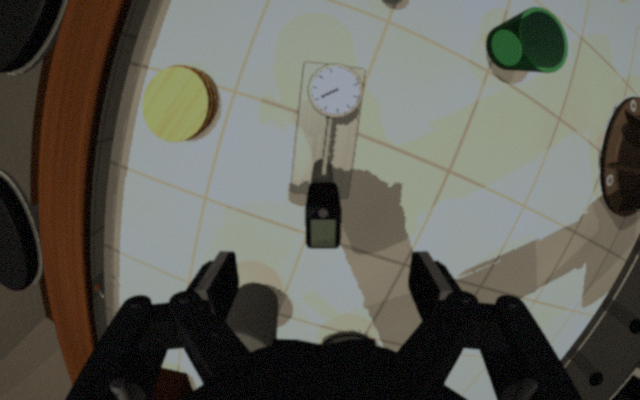

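View pics/s4z.png

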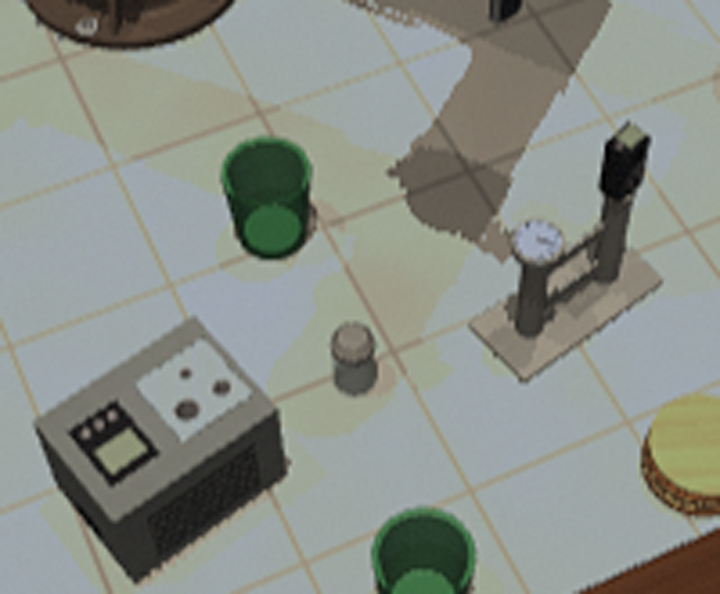

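The handle stands upright in its tube. In e1 it is at about (323,215), the same as before the grasp, and the dial is still at (335,90). Nothing else has moved, so I'll hand in.

Run:
```python
from rig import arm
print(arm.current_force(),arm.close_job())
```

```text
the job is handed in; nothing more can be done
[-0.77829544  0.57334934  0.2540231 ] None
```

The grill thermometer was checked in the narrowest well and is back in its own rack tube. The job was handed in at about 31 s of the 69 s allowed.

- **In the well:** The stem went into the 8.5 mm well without touching the sides noticeably, and bottomed out at about 60 mm deep. I pressed on until the spring pushed back with 6.2–6.7 N, about half its travel. The force rose about 0.76 N per mm on the way, which matches the spring. I then held it still for just over 3 s.
- **Back in the rack:** It met the tube rim at the same height it was picked up from (tool at 145.24 mm against 145.25 mm). I eased off the pressure, let go and backed the gripper away.
- **Last checks:** The final pictures show it upright in its tube. The dial thermometer, the salt pot, the check block and the other things still in view look unmoved. The shaker and siphon were out of the close-up pictures I checked.

The different camera views disagreed by 1–2.6 mm on the well and tube-rim positions. I lined up on the wrist camera's view of tip and well together and used force-limited moves. None of them stopped early.

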